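# Lock the drying blower on

## Task

Set the orange-trimmed drying blower to run hands-free on the beaker in front of it: squeeze its trigger down, push in the lock button on its side while the trigger is squeezed, then let the trigger ease back so that the lock holds it down. Leave the blue-trimmed blower off and the beaker standing where it is.

Things in the scene. Friction and masses are not known exactly. Their poses are not given: they have to be found in the camera images.
- orange_blower: To switch on: grey, straight, ORANGE trigger, button and ring; fixed in a flat cradle (8 mm high, y -42 to 42). Origin on the worktop under the trigger; x to the nozzle, y to the lock-button side, z up. Fixed cheek (upright wall) beside the trigger: y 11 to 23, x -37 to 37, top z 100 mm; outside it space is free. Motor housing from x 42 on, top z 96, nozzle end x 146; rear part x < -39, z 85.
- orange_pad (a point): Centre of the top of the orange trigger, a flat upward-facing pad 70 mm along x, 33 mm along y (y -24 to 9 in the blower's frame), 85 mm above the worktop at rest; moves straight down with it. Axes as the blower's.
- orange_button (a point): Centre of the end face of the orange lock button, a round pin of 16 mm diameter in the cheek's outer face, at x 0, y 33, z 88 mm in the blower's frame at rest; it goes in 8 mm towards -y. One finger can hold the trigger down from above while the other hangs outside the cheek; closing them then pinches the button in against the cheek (finger faces end at y 11 and 25, middle y 18 mm).
- orange_trigger (a joint): Travel of the orange trigger in m: 0 up (off), 0.014 fully down. Spring 3.5 N at the top, 7 N fully down. The lock button can go in only while the trigger is 0.008 or more down; at less its way is blocked. Locked on, the trigger rests near 0.008 by itself.
- orange_lock (a joint): Travel of the orange lock button in m: 0 out, 0.008 fully in. Takes about 1.5 N and stays where it is pushed.
- blue_trigger (a joint): Travel of the trigger of the other blower, of the same make with BLUE trim; 0 up (off), 0.014 down. To be left alone.
- beaker: The beaker to be dried, 60 mm wide, 74 mm high, standing loose in front of the orange blower's nozzle, about 190 mm ahead of the blower's origin. Origin at the centre of its underside, z up. To be left alone.

How it is judged:
By the outcome, as a careful person would: the job done as asked, in the order asked, and still so for the second after the job is handed in, with the robot touching nothing.
It also fails if it takes over 32 s, if anything falls off the work surface, if the arm or the gripper's body presses on something with over 40 N, if the wrist force passes 120 N, or if a joint passes its speed limit or range.

## Robot

A 6-joint arm with a two-finger parallel gripper is mounted at the origin on a cart in front of the work surface, level with it; the furniture and walls round the work are solid. World frame = base frame: x ahead of the robot, y to its left, z up, the work surface at z = 0. Lengths are in mm, angles in degrees, forces in N, time in s.
With the tool pointing down it reaches from about 350 to 850 mm from the base axis. Payload 8.1 kg.
Tool frame: the origin (TCP) lies midway between the tips of the shut fingers; the grasp point (between the pads) lies 19 mm behind it; z points along the fingers, x is the direction in which the jaws open and shut, and the axes are right-handed (so a half turn about z gives the same grasp; the last joint's range is limited). The gripper opens to 85 mm and grips with 20 to 120 N. Pads are 22 mm wide; open, the fingers measure 114 mm over their backs; the gripper's body (76 mm by 85 mm) begins 54 mm behind the grasp point. The pads swing forward as they close: fully open they stand 13 mm farther back than shut.
Start: joints at [-70.783, 7.471, 85.268, -0, 87.261, -4.893], TCP at [245.114, -547.653, 231.292] pointing down, gripper open.
Joint ranges: [-169.43, 169.43], [-51.17, 129.36], [1.28, 143.12], [-76.62, 256.62], [0, 156.53], [-152.29, 152.29]. Speed limits (degrees/s): [136.94, 136.94, 159.86, 180, 180, 180].

## Interface

Orientations are given as [roll, pitch, yaw] about the fixed x, y, z axes, in that order (R = Rz(yaw) Ry(pitch) Rx(roll)).
In Python, from bench import monitor, cams, r gives the robot as it stands.
- The arm moves only by the tool jog_arm, never from a script. Its arguments are lists of equal length, an entry for each row: "offset": the shift along the tool's x, y, z in mm, a list of three; "delta_rot": the turn, a rotation vector about the tool's x, y, z in degrees, a list of three; "jaw": the opening in per cent of the stroke, from 0 (shut) to 100 (fully open). In form: {"offset": [[x, y, z], ...], "delta_rot": [[rx, ry, rz], ...], "jaw": [jaw, ...]}. A call has 1 to 20 rows; each row shifts and turns the pose as measured when the row begins, along the tool's axes as they then stand; what a row does not reach is not made up. A row lasts 1/10 s, in which the tool goes at most 50 mm and 8.59 degrees, less where a joint would pass 70% of its speed; a pose out of reach is approached as far as the arm can. A call is refused whole if a number of a shift passes 50 or a number of a turn 8.59, either way. A call with a gripper value outside its range is refused whole. The fingers move at their own pace and stop on an object; "newtons" is the grip in N (left out, the last holds). Time passes only in rows, so rows that do not move let the fingers close. It gives the time, the measured TCP pose, the force and the opening at its end, in the units of the state.
- monitor.sense(): the state, without advancing time (a new reading comes with each control period).
- cams.snapshot(name): name is "scene" or "top" or "wrist"; returns (picture, depth): 420x560x3 uint8, red, green, blue; 420x560 float32, mm along the optical axis (not along the pixel's ray), 0 where there is no reading.
- cams.camera_model(name): a dict with "K" (3x3 intrinsics, pixels), "k1" (the pictures are not rectified: a ray, as slopes to the right and down, at radius r is drawn at 1 + k1 r^2 times it, then the intrinsics apply), "camera_from_world" (4x4, takes a point from world to camera coordinates). Camera axes: x right, y down, z forward; pixel columns grow to the right and rows downward; lengths in mm; the calibration is good to about 2 mm. A picture is of the moment at which its call begins: read the wrist's pose just before it. camera_model takes no time and is no camera call; for the wrist camera it gives the pose at the moment of the call.
- r.hand_in(): hands the job in, once; it reports no verdict.
The state is a dict: "time": time; "joint_pos": joint angles; "qd": joint speeds; "joint_efforts": joint torques, N m; "tool_pos": TCP position; "tcp_rot": TCP orientation; "ft_force": force on the tool from outside, world axes, zero at the start; "wrist_torque": the same for the moment, N m; "finger_gap": finger opening in mm.
Only numpy, scipy, OpenCV 4.12 (cv2) and the standard library are available. Lean on these libraries where they do the work, as an engineer would, in place of code of your own. Each camera call takes 0.05 s, during which the arm holds its last target.

## Working session

There is one attempt and no reset: what is moved stays moved. The work goes in short steps, Python scripts to look and compute and a tool call to move; the robot and the scene stay as the last step left them, time stands still between calls to the robot, and variables do not carry over. Pictures are saved under pics/ and viewed, and the job is handed in when it is done.

Besides the shell and the picture viewer there is one more tool, called as name(argument=value, ...) on one line, values as JSON. jog_arm: Moves the arm, as the interface text tells. Its arguments: {"type":"object","properties":{"offset":{"type":"array","items":{"type":"array","items":{"type":"number"}}},"delta_rot":{"type":"array","items":{"type":"array","items":{"type":"number"}}},"jaw":{"type":"array","items":{"type":"number"}},"newtons":{"type":"number"}},"required":["offset","delta_rot","jaw"]}

```bash
ls; mkdir -p pics; python3 - <<'E'
from bench import monitor,cams,r
import cv2,numpy as np
print(monitor.sense())
for n in("scene","top"):
    p,d=cams.snapshot(n);np.savez(f"pics/{n}0.npz",p=p,d=d)
    cv2.imwrite(f"pics/{n}0.png",p[...,::-1])
    m=cams.camera_model(n);print(n,m)
E
```

```text
pics
{'time': 0.0, 'joint_pos': array([-7.07824344e+01,  7.51528836e+00,  8.53300214e+01,  4.40770784e-05,
        8.72616870e+01, -4.89387909e+00]), 'qd': array([ 0.02173031,  0.04527016, -0.02679666,  0.07173129,  0.00270735,
       -0.07661176]), 'joint_efforts': array([ 2.60260102e-03, -5.69390166e+01, -5.00554526e+01,  1.80147481e-04,
        1.45498331e-02, -5.80909204e-05]), 'tool_pos': array([ 244.93686332, -547.11903972,  230.23544412]), 'tcp_rot': array([-1.79990828e+02,  1.06602892e-01, -6.58885490e+01]), 'ft_force': array([0.06740946, 0.16201281, 0.41132674]), 'wrist_torque': array([-0.00184705,  0.03783262,  0.04463403]), 'finger_gap': 85.54119118046849}
scene {'K': array([[483.87899957,   0.        , 273.46733715],
       [  0.        , 483.87899957, 208.79955982],
       [  0.        ,   0.        ,   1.        ]]), 'k1': -0.07527421014450197, 'camera_from_world': array([[-8.12558753e-01, -5.82316569e-01, -2.56063653e-02,
         4.19900406e+02],
       [-2.66849609e-01,  4.10697305e-01, -8.71848043e-01,
         2.80933242e+02],
       [ 5.18208026e-01, -7.01594710e-01, -4.89106639e-01,
         7.09579715e+02],
       [ 0.00000000e+00,  0.00000000e+00,  0.00000000e+00,
         1.00000000e+00]])}
top {'K': array([[502.07749577,   0.        , 281.91851055],
       [  0.        , 502.07749577, 212.00654098],
       [  0.        ,   0.        ,   1.        ]]), 'k1': 0.02119036137785687, 'camera_from_world': array([[-8.74467067e-04, -9.99842219e-01,  1.77418319e-02,
        -1.34415026e+02],
       [-9.87526571e-01, -1.93002995e-03, -1.57440613e-01,
         5.86974251e+02],
       [ 1.57450015e-01, -1.76582070e-02, -9.87369070e-01,
         1.25168179e+03],
       [ 0.00000000e+00,  0.00000000e+00,  0.00000000e+00,
         1.00000000e+00]])}
```

View pics/scene0.png

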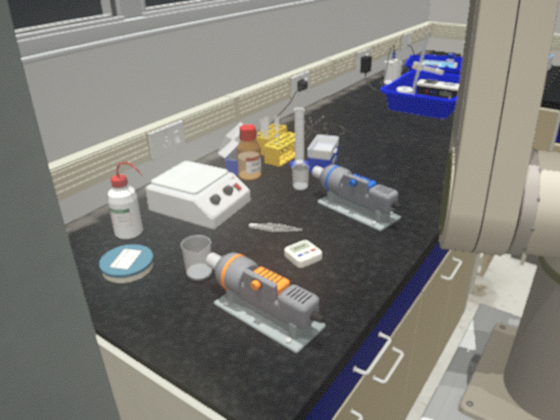

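View pics/top0.png

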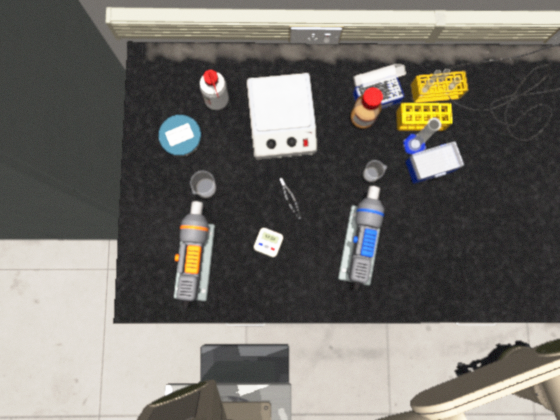

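The orange blower is at about (190,258) in the top view. Its nozzle points up (+x) to the beaker at (203,185), and the orange button is on its left (+y) at (178,258). The blue blower is at (365,240).

```bash
cat > h.py <<'E'
import numpy as np,cv2
from bench import monitor,cams,r
def world(m,us,vs,ds):
    K=m["K"];dist=np.array([m["k1"],0,0,0,0.])
    pts=np.stack([us,vs],-1).astype(float).reshape(-1,1,2)
    n=cv2.undistortPoints(pts,K,dist).reshape(-1,2)
    ds=np.asarray(ds,float).reshape(-1)
    pc=np.c_[n*ds[:,None],ds]
    T=np.linalg.inv(m["camera_from_world"])
    return pc@T[:3,:3].T+T[:3,3]
def proj(m,P):
    P=np.atleast_2d(np.asarray(P,float));T=m["camera_from_world"];rv=cv2.Rodrigues(T[:3,:3])[0]
    return cv2.projectPoints(P,rv,T[:3,3],m["K"],np.array([m["k1"],0,0,0,0.]))[0].reshape(-1,2)
E
python3 - <<'E'
from h import *
for n in("top","scene"):
    z=np.load(f"pics/{n}0.npz");p,d=z["p"],z["d"];m=cams.camera_model(n)
    hsv=cv2.cvtColor(p,cv2.COLOR_RGB2HSV)
    k=((hsv[...,0]>6)&(hsv[...,0]<22)&(hsv[...,1]>150)&(hsv[...,2]>120)).astype(np.uint8)
    nn,lab,st,c=cv2.connectedComponentsWithStats(k)
    for i in range(1,nn):
        if st[i,4]>8:
            v,u=np.where((lab==i)&(d>0));W=world(m,u,v,d[v,u])
            print(n,st[i],c[i].round(1),"med",np.median(W,0).round(1),"min",np.percentile(W,3,axis=0).round(),"max",np.percentile(W,97,axis=0).round())
z=np.load("pics/top0.npz");p,d=z["p"],z["d"];
cv2.imwrite("pics/topz.png",cv2.resize(p[160:320,130:290,::-1],None,fx=3.7,fy=3.7,interpolation=cv2.INTER_CUBIC))
z=np.load("pics/scene0.npz");p=z["p"]
cv2.imwrite("pics/scz.png",cv2.resize(p[220:350,170:340,::-1],None,fx=4.5,fy=4.5,interpolation=cv2.INTER_CUBIC))
E
```

```text
top [351 111   4   7  11] [352.4 113.6] med [ 858.6 -325.3   30.1] min [ 855. -326.   17.] max [ 866. -324.   49.]
top [180 226  11   3  22] [184.2 226.6] med [544.  109.2  92. ] min [541.  96.  71.] max [546. 123.  96.]
top [195 227  13   4  31] [201.5 228.2] med [539.8  65.7  86.3] min [537.  56.  68.] max [543.  80.  95.]
top [184 245  18  29 259] [192.8 259.4] med [463.3  85.4  82.4] min [431.  71.  61.] max [495. 107.  89.]
top [174 254   5   8  28] [176.2 257.4] med [468.3 126.6  90.9] min [458. 120.  -4.] max [482. 149.  98.]
scene [221 256  16  31  54] [225.2 270.9] med [541.5 115.2  82.4] min [538.  88.  53.] max [545. 122.  98.]
scene [255 267  35  27 305] [274.2 277.9] med [451.9  82.8  85.2] min [427. -16.   2.] max [495. 102.  87.]
scene [251 280  10  10  67] [255.6 284.2] med [462.1 125.   92.3] min [457. 118.  85.] max [469. 128.  98.]
```

View pics/topz.png

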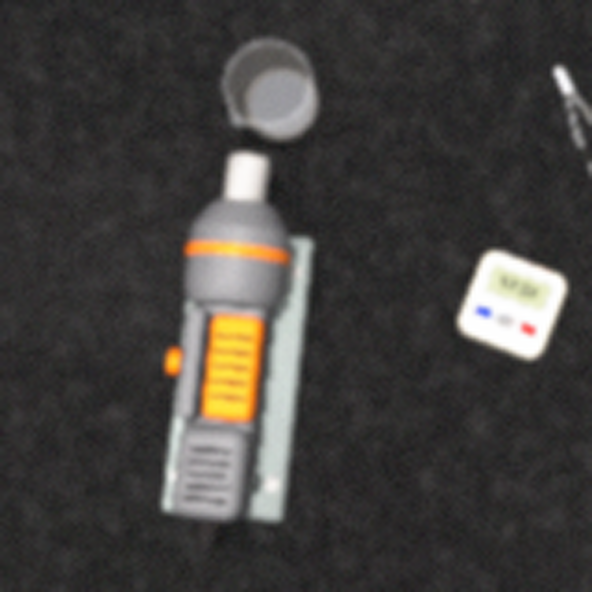

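View pics/scz.png

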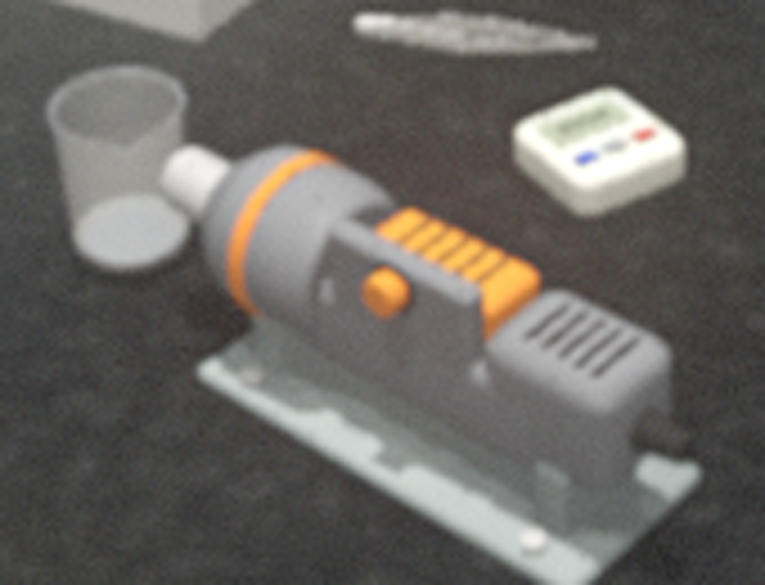

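The views agree on the blower: the pad is at about (463, 85, 85), the button at about (462, 126, 90), and the yaw is near -7°. I'll turn the wrist first, then move above the blower.

jog_arm(offset=[[0,0,-5],[0,0,-5],[0,0,-5],[0,0,-5]], delta_rot=[[0,0,7.8],[0,0,7.8],[0,0,7.8],[0,0,7.8]], jaw=[46,46,46,46], newtons=20)

```text
time: 0.5
tool_pos: [244.3, -545.4, 247.1]
tcp_rot: [179.8, 0.4, -98.1]
ft_force: [-0.0, -0.6, -0.3]
finger_gap: 39.3
```

jog_arm(offset=[[-47,-8,-2],[-47,-8,-2],[-47,-8,-2],[-47,-8,-2],[-47,-8,-2],[-47,-8,-2],[-47,-8,-2],[-47,-8,-2],[-47,-8,-2],[-47,-8,-2],[-47,-8,-2],[-47,-8,-2],[-47,-8,-2],[-47,-8,-2]], delta_rot=[[0,0,0],[0,0,0],[0,0,0],[0,0,0],[0,0,0],[0,0,0],[0,0,0],[0,0,0],[0,0,0],[0,0,0],[0,0,0],[0,0,0],[0,0,0],[0,0,0]], jaw=[46,46,46,46,46,46,46,46,46,46,46,46,46,46])

```text
time: 1.9
tool_pos: [454.1, 109.5, 276.0]
tcp_rot: [179.5, 0.8, -99.1]
ft_force: [2.3, -1.0, -1.4]
finger_gap: 39.0
```

```bash
python3 - <<'E'
from h import *
p,d=cams.snapshot("wrist");np.savez("pics/w1.npz",p=p,d=d,**cams.camera_model("wrist"))
s=monitor.sense();print(s["time"],s["tool_pos"],s["tcp_rot"],s["finger_gap"],s["joint_pos"],cams.camera_model("wrist"))
cv2.imwrite("pics/w1.png",p[...,::-1])
E
```

```text
1.95 [455.07635249 116.00168349 275.94721413] [179.51405095   1.06622929 -98.83095533] 39.19923774339077 [  7.13527345 -13.88933507 101.21759878   1.16018042  92.84512621
 106.01754283] {'K': array([[311.18533842,   0.        , 282.20109164],
       [  0.        , 311.18533842, 207.82696609],
       [  0.        ,   0.        ,   1.        ]]), 'k1': -0.06427269331165239, 'camera_from_world': array([[-1.54555058e-01, -9.87804492e-01, -1.88419757e-02,
         1.90864735e+02],
       [-9.38290706e-01,  1.40782364e-01,  3.15896940e-01,
         3.55286250e+02],
       [-3.09391798e-01,  6.65027204e-02, -9.48606401e-01,
         5.54386036e+02],
       [ 0.00000000e+00,  0.00000000e+00,  0.00000000e+00,
         1.00000000e+00]])}
```

View pics/w1.png

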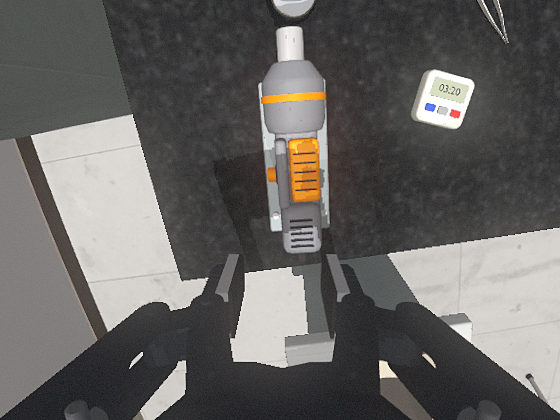

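```bash
python3 - <<'E'
from h import *
z=np.load("pics/w1.npz");p,d=z["p"],z["d"];m={k:z[k] for k in("K","k1","camera_from_world")};m["k1"]=float(m["k1"])
cv2.imwrite("pics/w1z.png",cv2.resize(p[120:260,240:350,::-1],None,fx=4.2,fy=4.2,interpolation=cv2.INTER_CUBIC))
hsv=cv2.cvtColor(p,cv2.COLOR_RGB2HSV)
k=((hsv[...,0]>6)&(hsv[...,0]<22)&(hsv[...,1]>150)&(hsv[...,2]>120)).astype(np.uint8)
k=cv2.morphologyEx(k,cv2.MORPH_CLOSE,np.ones((3,3)))
nn,lab,st,c=cv2.connectedComponentsWithStats(k)
for i in range(1,nn):
    if st[i,4]>8:
        v,u=np.where((lab==i)&(d>0));W=world(m,u,v,d[v,u])
        print(st[i],c[i].round(1),"med",np.median(W,0).round(1),"min",np.percentile(W,3,axis=0).round(),"max",np.percentile(W,97,axis=0).round())
        if st[i,4]>400:
            W=W[abs(W[:,2]-np.median(W[:,2]))<5]; R=cv2.minAreaRect(W[:,:2].astype(np.float32));print(R)
# cheek top: z ~100 points near
v,u=np.mgrid[120:260,240:350];v=v.ravel();u=u.ravel();dd=d[v,u];W=world(m,u,v,dd)
for lo,hi in((96,106),(82,90)):
    q=W[(W[:,2]>lo)&(W[:,2]<hi)&(abs(W[:,0]-463)<32)&(W[:,1]>90)]
    print(lo,len(q),q.min(0),q.max(0),np.polyfit(q[:,0],q[:,1],1), q.mean(0))
E
```

```text
[298  92  28   8 173] [312.6  95.6] med [539.7  76.3  90.1] min [536.  62.  69.] max [543.  89.  96.]
[261  95  28   9 168] [273.2  98.8] med [542.7 116.1  89.4] min [539. 103.  72.] max [546. 129.  95.]
[ 289  137   32   65 1786] [304.5 169.4] med [465.5  94.2  83.9] min [433.  79.  80.] max [497. 110.  86.]
((463.5361328125, 94.5972671508789), (32.0944938659668, 68.7282485961914), 85.41400909423828)
[268 168   8  14 106] [271.4 174.4] med [467.7 129.8  94.1] min [460. 126.  90.] max [474. 134.  96.]
96 656 [431.05682552 110.6256944   96.00489797] [494.83477361 132.10391903 101.92527362] [-8.24794058e-02  1.57008932e+02] [463.9458335  118.7429551   98.58313236]
82 1035 [431.03644177  90.00584356  82.00469382] [494.89239766 132.68444172  89.89400938] [-3.01969235e-02  1.14066473e+02] [462.8624533  100.08945102  84.15327005]
```

View pics/w1z.png

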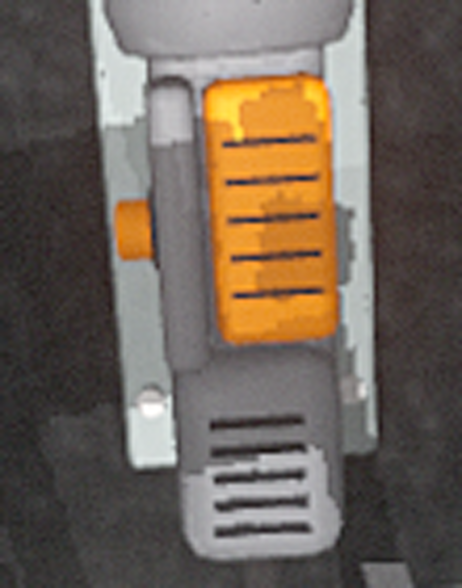

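The arm was still moving during that shot, so its pose is off by some millimetres. It is at rest now, so I'll repeat it.

```bash
cat > fit.py <<'E'
from h import *
def shot(name):
    for _ in range(1):
        s0=monitor.sense();m=cams.camera_model("wrist");p,d=cams.snapshot("wrist");s=monitor.sense()
    print("t",s["time"],"pos",s0["tool_pos"].round(1),s["tool_pos"].round(1),s["tcp_rot"].round(2),"F",s["ft_force"].round(1),"gap",round(s["finger_gap"],1),"j",s["joint_pos"].round(1))
    cv2.imwrite(f"pics/{name}.png",p[...,::-1]);return m,p,d
def ana(m,p,d):
    hsv=cv2.cvtColor(p,cv2.COLOR_RGB2HSV)
    k=((hsv[...,0]>6)&(hsv[...,0]<22)&(hsv[...,1]>150)&(hsv[...,2]>120)).astype(np.uint8)
    k=cv2.morphologyEx(k,cv2.MORPH_CLOSE,np.ones((3,3)))
    nn,lab,st,c=cv2.connectedComponentsWithStats(k)
    for i in range(1,nn):
        if st[i,4]>40:
            v,u=np.where((lab==i)&(d>0));W=world(m,u,v,d[v,u])
            print(st[i],c[i].round(1),"med",np.median(W,0).round(1),"min",np.percentile(W,3,axis=0).round(),"max",np.percentile(W,97,axis=0).round())
            if st[i,4]>400:
                W=W[abs(W[:,2]-np.median(W[:,2]))<5]; print(cv2.minAreaRect(W[:,:2].astype(np.float32)))
def model(o,yaw,P):
    a=np.radians(yaw);P=np.atleast_2d(np.asarray(P,float));return np.c_[o[0]+P[:,0]*np.cos(a)-P[:,1]*np.sin(a),o[1]+P[:,0]*np.sin(a)+P[:,1]*np.cos(a),P[:,2]]
E
python3 - <<'E'
from fit import *
m,p,d=shot("w2");ana(m,p,d);np.savez("pics/w2.npz",p=p,d=d,**m)
v,u=np.mgrid[100:280,200:380];v=v.ravel();u=u.ravel();W=world(m,u,v,d[v,u])
q=W[(W[:,2]>97)&(W[:,2]<106)&(abs(W[:,0]-463)<30)&(W[:,1]>95)&(W[:,1]<125)];print("cheek",len(q),q.mean(0),q.min(0),q.max(0),np.polyfit(q[:,0],q[:,1],1))
E
```

```text
t 2.0 pos [455.1 116.  275.9] [454.3 112.6 275.7] [179.46   0.92 -98.71] F [-0.1 -0.2 -0.5] gap 39.0 j [  6.8 -14.  101.4   1.   92.9 105.6]
[305  92  29   8 166] [320.1  95.8] med [538.4  69.2  90.7] min [535.  55.  71.] max [542.  81.  96.]
[269  95  27   9 166] [280.6  98.6] med [541.6 108.7  89.4] min [538.  96.  70.] max [545. 121.  96.]
[ 296  138   31   64 1762] [310.8 169.5] med [464.4  87.7  84.1] min [432.  72.  80.] max [496. 103.  86.]
((462.2375183105469, 87.34658813476562), (31.703096389770508, 68.80806732177734), 84.9840316772461)
[275 168   8  14 107] [278.5 174.2] med [466.6 122.5  93.9] min [459. 118.  90.] max [472. 126.  96.]
cheek 572 [463.82973063 111.21019353  98.80367522] [433.15868818 103.38177053  97.00567575] [492.82717928 119.00900964 101.16552671] [-8.71939105e-02  1.51653322e+02]
```

View pics/w2.png

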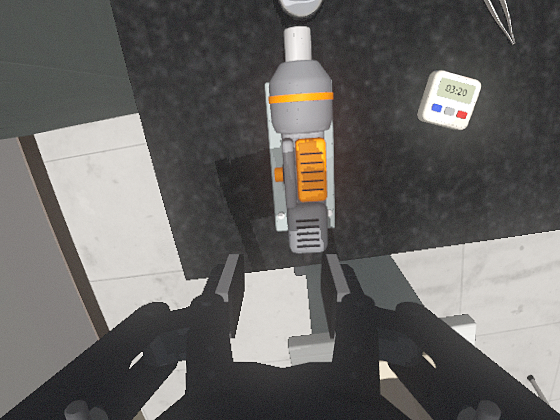

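The blower's yaw is -5.0° and its origin is about (462.9, 94.8). The cheek at y 17 should then be at (464.4, 111.7), and it measures (463.8, 111.2). Next I'll align and go lower, then check again.

```bash
cat > go.py <<'E'
from h import *
from scipy.spatial.transform import Rotation as R
def need(P,yaw):
    s=monitor.sense();r0=R.from_euler("xyz",s["tcp_rot"],degrees=True);r1=R.from_euler("xyz",[180,0,yaw],degrees=True)
    print("at",s["tool_pos"].round(1),s["tcp_rot"].round(2),"F",s["ft_force"].round(1),"gap",round(s["finger_gap"],1))
    print("tool shift now",(r0.inv().apply(np.array(P)-s["tool_pos"])).round(1),"in final frame",(r1.inv().apply(np.array(P)-s["tool_pos"])).round(1),"rot",(r0.inv()*r1).as_rotvec(degrees=True).round(2))
E
python3 -c "
from go import *
need([464.5,112.7,150],-95)"
```

```text
at [454.3 112.6 275.7] [179.46   0.92 -98.71] F [-0.1 -0.2 -0.5] gap 39.0
tool shift now [  0.4 -11.2 125.6] in final frame [ -0.9 -10.1 125.7] rot [ 0.51  0.93 -3.71]
```

jog_arm(offset=[[0,-5,10],[0,-5,30],[0,0,35],[0,0,30],[0,0,12],[0,0,0],[0,0,0]], delta_rot=[[0.5,0.9,-3.7],[0,0,0],[0,0,0],[0,0,0],[0,0,0],[0,0,0],[0,0,0]], jaw=[46,46,46,46,46,46,46])

```text
time: 2.7
tool_pos: [463.8, 112.3, 155.0]
tcp_rot: [179.9, -0.1, -94.6]
ft_force: [0.5, -0.2, 0.9]
finger_gap: 39.4
```

```bash
python3 - <<'E'
from fit import *
m,p,d=shot("w3");ana(m,p,d);np.savez("pics/w3.npz",p=p,d=d,**m)
v,u=np.mgrid[0:420,100:460];v=v.ravel();u=u.ravel();W=world(m,u,v,d[v,u])
q=W[(W[:,2]>97)&(W[:,2]<106)&(abs(W[:,0]-463)<30)&(W[:,1]>95)&(W[:,1]<125)];print("cheek",len(q),q.mean(0),q.min(0),q.max(0),np.polyfit(q[:,0],q[:,1],1))
from go import *
need([464.5,112.7,110],-95)
E
```

```text
t 2.75 pos [463.8 112.3 155. ] [464.1 112.4 155.3] [ 1.7998e+02 -7.0000e-02 -9.4550e+01] F [-0.7 -1.3  0.1] gap 39.5 j [ 7.500e+00 -9.000e+00  1.096e+02 -1.000e-01  7.940e+01  1.021e+02]
[261 105  43  12 444] [280.8 109.9] med [541.8 107.5  90.1] min [538.  96.  72.] max [545. 121.  96.]
((541.1808471679688, 104.5223617553711), (20.272506713867188, 6.755757808685303), 85.19226837158203)
[315 106  43  11 429] [337.7 111.1] med [538.2  71.6  92.4] min [535.  56.  76.] max [542.  85.  97.]
((538.5885620117188, 75.64031982421875), (21.676292419433594, 6.215266704559326), 85.87543487548828)
[ 294  170   48   92 3812] [316.3 214.2] med [467.5  88.2  84.1] min [434.  72.  79.] max [497. 103.  85.]
((463.0293273925781, 87.31385040283203), (31.93401336669922, 69.29376220703125), 85.01244354248047)
[262 213  13  21 263] [268.2 222.9] med [467.4 122.5  93.8] min [459. 118.  89.] max [473. 127.  96.]
cheek 1270 [464.15603601 111.38349252  98.84337687] [433.11345831 103.59528754  97.00485825] [492.97011546 119.24020994 101.0727122 ] [-8.57257129e-02  1.51173600e+02]
at [464.1 112.4 155.3] [ 1.7998e+02 -7.0000e-02 -9.4550e+01] F [-0.7 -1.3  0.1] gap 39.5
tool shift now [-0.4 -0.4 45.3] in final frame [-0.4 -0.4 45.3] rot [ 0.02 -0.07  0.45]
```

View pics/w3.png

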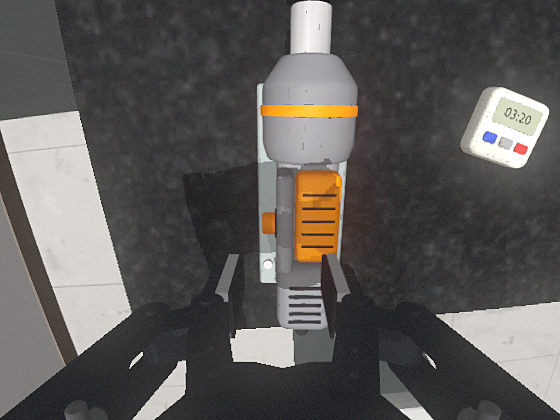

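```bash
python3 - <<'E'
from h import *
z=np.load("pics/w3.npz");p,d=z["p"],z["d"];m={k:z[k] for k in("K","camera_from_world")};m["k1"]=float(z["k1"])
for u0,u1 in((205,245),(315,360)):
    v,u=np.mgrid[250:300,u0:u1];v=v.ravel();u=u.ravel();W=world(m,u,v,d[v,u]);q=W[(W[:,2]>120)]
    print(len(q),"z",np.percentile(q[:,2],[1,5,20,50]).round(1),"y",np.percentile(q[:,1],[2,50,98]).round(1),"x",np.percentile(q[:,0],[2,98]).round(1))
    l=q[q[:,2]<np.percentile(q[:,2],10)];print(l.mean(0).round(1),l.min(0).round(1),l.max(0).round(1))
from go import *
need([465.5,112.7,112],-95)
E
```

```text
1486 z [157.8 161.2 167.7 178.6] y [131.7 135.2 145. ] x [459.4 479.9]
[470.4 134.2 160.8] [454.6 131.7 155.8] [477.9 144.2 163.8]
1458 z [157.4 161.4 168.1 179.1] y [80.1 89.3 94.3] x [456.5 475.8]
[467.5  90.8 160.9] [452.2  80.9 155.2] [473.9  94.5 163.7]
at [464.1 112.4 155.3] [ 1.7998e+02 -7.0000e-02 -9.4550e+01] F [-0.7 -1.3  0.1] gap 39.5
tool shift now [-0.5 -1.4 43.3] in final frame [-0.5 -1.4 43.3] rot [ 0.02 -0.07  0.45]
```

The tips sit about 2–3 mm behind the TCP at this gap, and the faces straddle the cheek and button with about 5 mm clear of the button. Descending.

jog_arm(offset=[[-0.5,-1.4,20],[0,0,20],[0,0,16],[0,0,4]], delta_rot=[[0,0,0.5],[0,0,0],[0,0,0],[0,0,0]], jaw=[46,46,46,46])

```text
time: 3.15
tool_pos: [472.3, 113.1, 102.8]
tcp_rot: [-179.2, 0.1, -95.1]
ft_force: [-0.6, 0.7, -0.7]
finger_gap: 39.3
```

```bash
python3 - <<'E'
from fit import *
p,d=cams.snapshot("scene");cv2.imwrite("pics/s4.png",cv2.resize(p[180:360,130:370,::-1],None,fx=3.3,fy=3.3))
from go import *
need([465.5,112.7,85],-95)
E
```

```text
at [472.6 113.2 103.2] [-1.7914e+02  1.2000e-01 -9.5110e+01] F [-0.5  0.   0.1] gap 39.4
tool shift now [ 1.1  7.3 18.1] in final frame [ 1.1  7.1 18.2] rot [-0.86  0.12 -0.11]
```

View pics/s4.png

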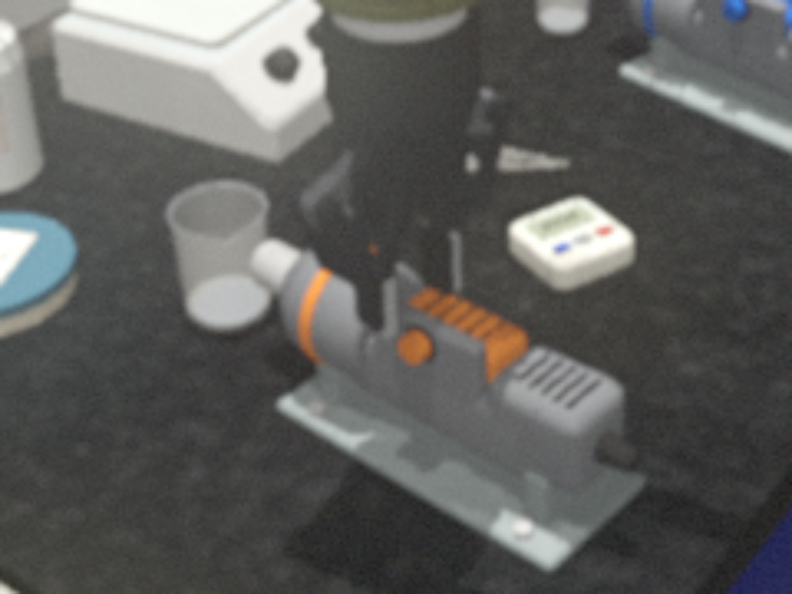

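The lower finger shows at about (375,320), outside the cheek. x has drifted 7 mm forward and the tool is tilted 0.9°, so I'll correct that before pressing.

jog_arm(offset=[[1,5,0],[0,2,2],[0,0,2],[0,0,0]], delta_rot=[[-0.8,0,0],[0,0,0],[0,0,0],[0,0,0]], jaw=[46,46,46,46])

```text
time: 3.6
tool_pos: [467.9, 113.1, 103.6]
tcp_rot: [-179.6, 0.2, -95.1]
ft_force: [0.0, 0.2, -0.4]
finger_gap: 38.9
```

```bash
python3 - <<'E'
from go import *
need([465.5,112.7,85],-95)
E
```

```text
at [467.9 113.1 103.6] [-179.65    0.2   -95.11] F [ 0.   0.2 -0.4] gap 38.9
tool shift now [ 0.7  2.5 18.6] in final frame [ 0.6  2.4 18.6] rot [-0.35  0.2  -0.11]
```

jog_arm(offset=[[0.6,3,4],[0,1,4],[0,0,4],[0,0,2]], delta_rot=[[-0.4,0,0],[0,0,0],[0,0,0],[0,0,0]], jaw=[46,46,46,46])

```text
time: 4.0
tool_pos: [464.0, 113.0, 89.3]
tcp_rot: [180.0, 0.2, -95.1]
ft_force: [0.2, -0.1, -1.0]
finger_gap: 39.3
```

jog_arm(offset=[[0,-1,3],[0,0,3],[0,0,0]], delta_rot=[[0,0,0],[0,0,0],[0,0,0]], jaw=[46,46,46])

```text
time: 4.3
tool_pos: [465.1, 112.9, 82.4]
tcp_rot: [180.0, 0.2, -95.1]
ft_force: [-1.4, -0.1, 4.4]
finger_gap: 39.0
```

jog_arm(offset=[[0,0,3],[0,0,0]], delta_rot=[[0,0,0],[0,0,0]], jaw=[46,46])

```text
time: 4.5
tool_pos: [465.2, 112.9, 79.7]
tcp_rot: [180.0, 0.2, -95.1]
ft_force: [-1.9, -0.6, 4.0]
finger_gap: 39.0
```

jog_arm(offset=[[0,0,3],[0,0,3],[0,0,1.5],[0,0,0]], delta_rot=[[0,0,0],[0,0,0],[0,0,0],[0,0,0]], jaw=[46,46,46,46])

```text
time: 4.9
tool_pos: [465.5, 112.9, 73.1]
tcp_rot: [-180.0, 0.2, -95.1]
ft_force: [-2.3, -0.9, 6.4]
finger_gap: 39.4
```

```bash
python3 - <<'E'
from fit import *
p,d=cams.snapshot("scene");cv2.imwrite("pics/s5.png",cv2.resize(p[220:350,170:340,::-1],None,fx=4.5,fy=4.5))
m,p,d=shot("w5");ana(m,p,d)
E
```

```text
t 5.0 pos [465.4 112.9  73.1] [465.4 112.9  73.2] [-180.      0.2   -95.11] F [-2.6  0.7  5. ] gap 39.2 j [  7.3  -3.5 113.7   0.2  69.8 102.4]
[248 107  67  19 949] [275.7 115.5] med [542.  109.1  88.9] min [538. 100.  72.] max [545. 121.  94.]
((541.4334106445312, 106.37308502197266), (17.1510009765625, 6.892768383026123), 84.77790832519531)
[308 108  93  19 880] [373.3 117.6] med [537.9  71.6  92.2] min [535.  57.  79.] max [541.  88.  96.]
((538.7566528320312, 80.70110321044922), (32.914329528808594, 6.5883259773254395), 86.58745574951172)
[ 302  204   67  120 4543] [330. 249.] med [478.2  91.   73.4] min [435.  71.  69.] max [496. 103.  75.]
((462.9288024902344, 86.9769515991211), (32.79889678955078, 68.64624786376953), 85.0517578125)
[252 271  20  33 630] [261.9 287.1] med [469.2 122.5  93.8] min [461. 118.  87.] max [473. 127.  96.]
((466.9224853515625, 122.82838439941406), (8.802072525024414, 13.003326416015625), 84.94412994384766)
```

View pics/s5.png

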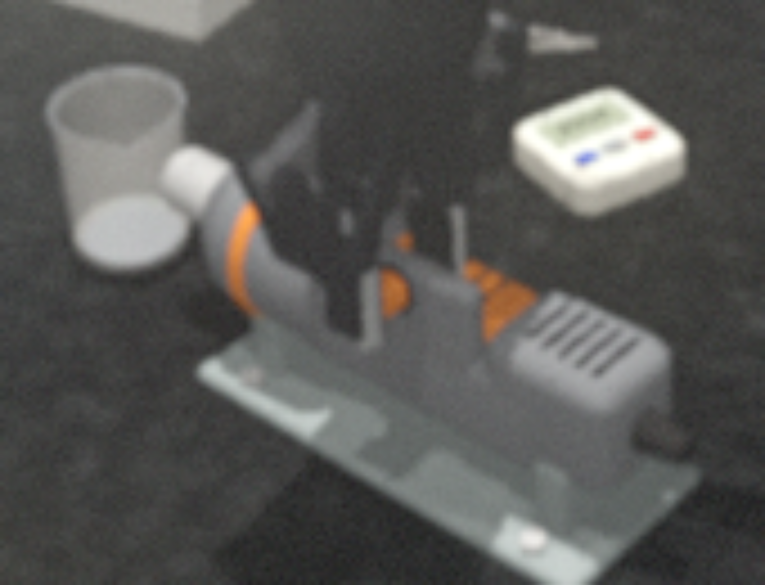

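View pics/w5.png

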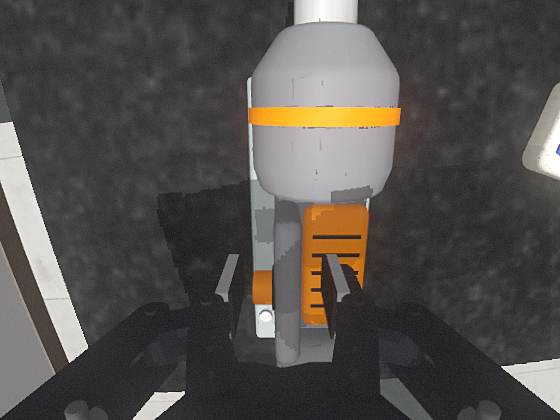

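The trigger pad now measures z 73.4 against 84.1 before, so it is 10.7 mm down. The outer finger sits beside the button. I'll close in stages.

jog_arm(offset=[[0,0,0],[0,0,0]], delta_rot=[[0,0,0],[0,0,0]], jaw=[38,34], newtons=20)

```text
time: 5.2
tool_pos: [465.9, 111.9, 73.8]
tcp_rot: [-179.9, 0.1, -95.1]
ft_force: [-3.1, -1.5, 5.0]
finger_gap: 28.8
```

jog_arm(offset=[[0,0,0],[0,0,0],[0,0,0]], delta_rot=[[0,0,0],[0,0,0],[0,0,0]], jaw=[30,26,26])

```text
time: 5.5
tool_pos: [466.3, 111.1, 74.6]
tcp_rot: [-179.9, 0.0, -95.1]
ft_force: [-2.4, 0.1, 5.1]
finger_gap: 22.2
```

jog_arm(offset=[[-0.8,0,2],[-0.8,0,1],[0,0,0.5],[0,0,0.5]], delta_rot=[[0,0,0],[0,0,0],[0,0,0],[0,0,0]], jaw=[22,18,15,13])

```text
time: 5.9
tool_pos: [467.1, 111.8, 72.7]
tcp_rot: [-179.8, -0.1, -95.1]
ft_force: [-4.1, -1.7, 9.2]
finger_gap: 15.5
```

```bash
python3 - <<'E'
from fit import *
p,d=cams.snapshot("scene");cv2.imwrite("pics/s6.png",cv2.resize(p[220:350,170:340,::-1],None,fx=4.5,fy=4.5))
m,p,d=shot("w6");ana(m,p,d)
E
```

```text
t 6.0 pos [467.1 111.7  72.7] [467.2 111.8  72.8] [-1.7983e+02 -9.0000e-02 -9.5100e+01] F [-3.8 -2.1 10.3] gap 15.4 j [ 7.400e+00 -3.300e+00  1.135e+02 -1.000e-01  6.960e+01  1.026e+02]
[246 112  77  19 931] [273.4 120. ] med [542.1 109.3  88.6] min [538.  99.  71.] max [545. 121.  94.]
((541.4992065429688, 107.523193359375), (16.125354766845703, 6.782132148742676), 85.11981201171875)
[351 112  47  19 735] [375.8 121.2] med [538.2  69.6  91.4] min [535.  57.  78.] max [541.  79.  96.]
((538.5009765625, 71.61650848388672), (17.098377227783203, 6.801234722137451), 83.2603759765625)
[ 302  208   63   99 3784] [336.9 245.9] med [479.3  82.7  71.5] min [446.  71.  69.] max [496.  99.  73.]
((468.2670593261719, 86.0479965209961), (31.963632583618164, 56.71643829345703), 85.76727294921875)
[266 274   4  34 129] [267.6 290.9] med [468.7 119.1  93.5] min [462. 118.  86.] max [473. 120.  96.]
```

View pics/w6.png

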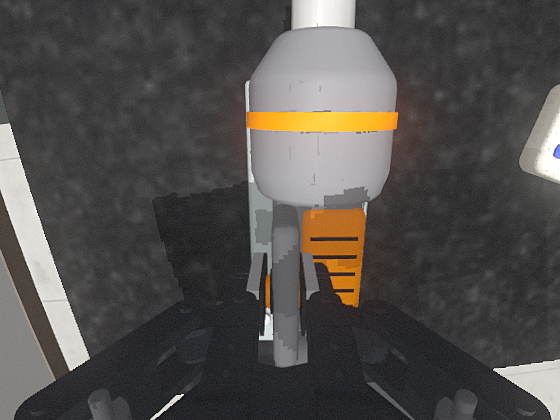

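The pad is 12.6 mm down and the gap is 15.4 mm. A further squeeze should bottom the button at a gap of 14 mm.

jog_arm(offset=[[0,0,0],[0,0,0.5],[0,0,0.5],[0,0,0]], delta_rot=[[0,0,0],[0,0,0],[0,0,0],[0,0,0]], jaw=[10,6,4,4], newtons=25)

```text
time: 6.4
tool_pos: [467.1, 111.8, 72.9]
tcp_rot: [-179.8, -0.1, -95.1]
ft_force: [-2.9, -2.0, 2.5]
finger_gap: 15.2
```

jog_arm(offset=[[0,0,0],[0,0,0],[0,0,-1],[0,0,-2],[0,0,-2],[0,0,-2],[0,0,0]], delta_rot=[[0,0,0],[0,0,0],[0,0,0],[0,0,0],[0,0,0],[0,0,0],[0,0,0]], jaw=[25,30,34,38,40,40,40])

```text
time: 7.1
tool_pos: [468.1, 114.3, 80.6]
tcp_rot: [-179.7, 0.2, -95.1]
ft_force: [-0.6, 0.7, 0.1]
finger_gap: 34.0
```

```bash
python3 - <<'E'
from fit import *
m,p,d=shot("w7");ana(m,p,d)
E
```

```text
t 7.15 pos [468.1 114.3  80.6] [468.  114.3  80.4] [-1.7972e+02  1.7000e-01 -9.5080e+01] F [-0.  -0.5 -0. ] gap 34.4 j [ 7.500e+00 -3.900e+00  1.132e+02  1.000e-01  7.040e+01  1.026e+02]
[254 113  54  18 824] [279.3 121.6] med [541.8 109.6  88.5] min [538. 100.  71.] max [545. 121.  95.]
((541.4194946289062, 107.32491302490234), (16.269758224487305, 6.6661763191223145), 85.4644546508789)
[334 113  64  19 850] [371.5 122.5] med [538.3  71.8  92.4] min [535.  57.  78.] max [542.  83.  96.]
((538.6990966796875, 76.06973266601562), (23.692399978637695, 6.96772575378418), 84.84461212158203)
[ 303  205   67  118 4214] [333.3 246.5] med [479.1  87.6  75.9] min [436.  71.  71.] max [497. 104.  78.]
((463.1748352050781, 86.9525146484375), (32.864322662353516, 69.21587371826172), 85.01461029052734)
[272 268   4  32 121] [273.6 283.4] med [468.6 119.2  93.9] min [461. 118.  87.] max [472. 120.  96.]
```

View pics/w7.png

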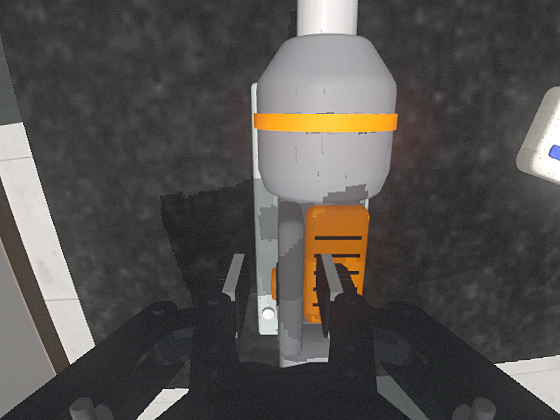

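The pad has eased back to z 75.9, 8.2 mm down, with no contact force, so the lock is holding. I'll retreat upwards and check.

jog_arm(offset=[[0,0,-5],[0,0,-10],[0,0,-20],[0,0,-30],[0,0,-30],[0,0,-30],[0,0,-20],[0,0,0],[0,0,0],[0,0,0]], delta_rot=[[0,0,0],[0,0,0],[0,0,0],[0,0,0],[0,0,0],[0,0,0],[0,0,0],[0,0,0],[0,0,0],[0,0,0]], jaw=[42,42,42,42,42,42,42,42,42,42])

```text
time: 8.15
tool_pos: [466.1, 113.3, 234.5]
tcp_rot: [-179.7, 0.1, -95.1]
ft_force: [-0.2, -0.8, -1.0]
finger_gap: 36.4
```

```bash
python3 - <<'E'
from fit import *
m,p,d=shot("w8");ana(m,p,d)
p,d=cams.snapshot("scene");cv2.imwrite("pics/s8.png",cv2.resize(p[100:350,150:430,::-1],None,fx=2.4,fy=2.4))
q=np.load("pics/scene0.npz")["p"]
def bk(a):return a[230:285,175:207].astype(int)
print("beaker diff",abs(bk(p)-bk(q)).mean(),"blue diff",abs(p[160:225,310:400].astype(int)-q[160:225,310:400]).mean())
E
```

```text
t 8.2 pos [466.1 113.3 234.5] [465.8 113.3 234. ] [-1.7977e+02  1.4000e-01 -9.5110e+01] F [-0.   0.2 -0. ] gap 36.1 j [ 7.500e+00 -1.190e+01  1.038e+02  1.000e-01  8.780e+01  1.026e+02]
[267 109  73   9 489] [303.7 112.6] med [540.3  89.3  91.1] min [535.  56.  71.] max [545. 120.  96.]
((539.82958984375, 88.09859466552734), (50.382118225097656, 6.907872200012207), 84.98217010498047)
[ 294  158   33   67 2062] [309.2 191. ] med [464.3  87.7  76.1] min [431.  72.  73.] max [495. 103.  78.]
((462.20965576171875, 87.33226776123047), (31.53913688659668, 69.56139373779297), 84.9372329711914)
beaker diff 3.369886363636364 blue diff 3.221880341880342
```

View pics/s8.png

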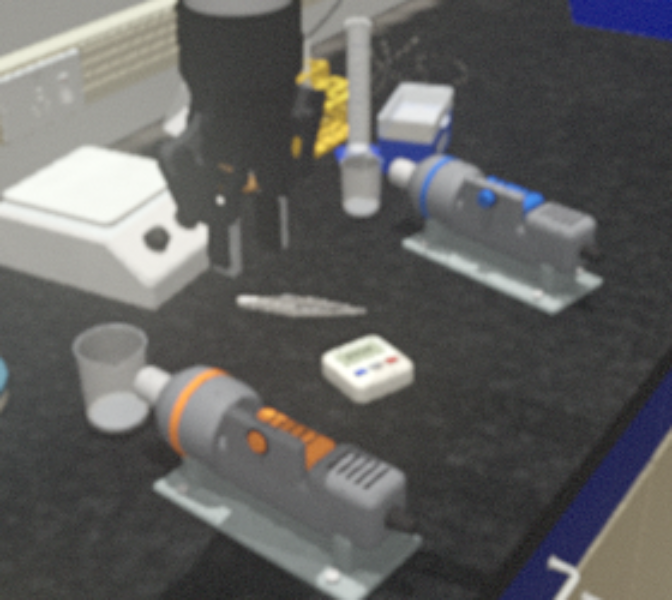

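The orange trigger is down behind the cheek at (295,435) and the button is nearly flush at (258,440). The beaker at (110,380) and the blue blower are unchanged. The arm is clear, so I'll hand in.

```bash
python3 -c "
from bench import r
print(r.hand_in())"
```

```text
the job is handed in; nothing more can be done
None
```

The orange blower is locked on, and I handed the job in at about 8.3 s with the arm clear of everything. I pressed its trigger down, pinched the lock button in against the cheek while it was held, then opened the fingers and let the trigger ease back.

- **Trigger:** it was about 10.7 mm down when the jaws began to close and 12.6 mm down partway through the pinch. With the gripper lifted clear it sits about 8 mm down (pad at z 76.1, against 84.1 at rest), where the lock should hold it.
- **Lock button:** its end face measures about 2 mm proud of the cheek, which matches fully in. The jaws stopped at a 15.2 mm gap rather than the nominal 14 mm. The fully open gap also read 0.5 mm high, and the picture shows the button in, so I took it as bottomed.
- **Everything else:** the beaker and the blue blower look unchanged from the first picture, with only noise-level differences. The largest wrist force I saw was about 11 N.

One early wrist picture was taken while the arm was still moving and was off by about 7 mm. I discarded it and measured again.

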